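Put the knob till away in the joiner's case

ROBOT

A 6-joint arm with a two-finger parallel gripper is mounted at the origin on the work surface. World frame = base frame: x ahead of the robot, y to its left, z up, the work surface at z = 0. Lengths are in m, angles in rad, forces in N, time in s.
With the tool pointing down it reaches from about 0.25 to 0.725 m from the base axis. Payload 4 kg.
Tool frame: the origin (TCP) lies at the very end of the fingers, on their centre line; the grasp point (between the pads) lies 19 mm behind it (grip_depth is the distance from the TCP to the grasp point, in m); z points along the fingers, y is the line along which they close (so a half turn about z gives the same grasp; the last joint's range is limited). The gripper opens to 85 mm and grips with 20 to 120 N. Pads are 22 mm wide; open, the fingers measure 114 mm over their backs; the gripper's body (76 mm by 85 mm) begins 54 mm behind the grasp point. The pads swing forward as they close: fully open they stand 13 mm farther back than shut.
Start: joints at [1.183, 0.241, 0.005, 1.335, 0, 1.571], TCP at [0.189, 0.463, 0.231] pointing down, gripper open.
Joint ranges: [-2.72, 2.72], [-1.05, 1.87], [-1.09, 1.28], [-1.99, 2.15], [-1.42, 1.44], [-3.14, 3.14]. Speed limits (rad/s): [2.79, 2.79, 3.14, 3.14, 3.14, 3.14].

INTERFACE

Orientations are given as a unit quaternion [w, x, y, z].
In Python, from station import * gives the robot as it stands. The module is installed in compiled form; this text tells all that it offers.
- The arm moves only by the tool carry_out, never from a script. Its arguments are lists of equal length, an entry for each row: "dp": the shift along the tool's x, y, z in cm, a list of three; "yaw": the turn about the tool's z in rad. A call has 1 to 5 rows; each row shifts and turns the commanded pose from where the row before left it, along the tool's axes as they then stand; what a row does not reach is not made up. A row lasts 1/8 s, in which the tool goes at most 62.5 mm and 10.7 degrees, less where a joint would pass 70% of its speed; a pose out of reach is approached as far as the arm can. A call is refused whole if a number of a shift passes 6.25 or a number of a turn 0.188, either way. A call with a gripper value outside its range is refused whole. "grip" is the closure, from 0 (fully open) to 1 (shut), set as the call begins (left out, the last holds). The fingers move at their own pace and stop on an object; "force" is the grip in N (left out, the last holds). Time passes only in rows, so rows that do not move let the fingers close. It gives the time, the measured TCP pose, the force, the opening and the grip force at its end, in the units of the state.
- get_obs(): the state, without advancing time (a new reading comes with each control period).
- get_image(name): name is "scene" or "top" or "wrist"; returns the picture (400x640x3 uint8, red, green, blue); there is no depth.
- get_calibration(name): a dict with "fx", "fy", "cx", "cy" (pixels), "origin" and "attitude" of the camera in the world. Camera axes: x right, y down, z forward; pixel columns grow to the right and rows downward; lengths in m; the calibration is good to about 2 mm. A picture is of the moment at which its call begins: read the wrist's pose just before it. get_calibration takes no time and is no camera call; for the wrist camera it gives the pose at the moment of the call.
- hand_in(): hands the job in; it is judged then, once.
Trained networks look in the newest picture that a camera, given by its name, has taken for a name from the list of things; names that differ only in an ending like _2 or _b are one class to them, and where a whole thing is asked for, a point or a joint stands for the part that bears it (a point fixed in the world has none). Each returns a list of dicts, best first, with "conf" (0 to 1); they miss things now and then, are a little off and sometimes report something else, mostly with a low value. They report only what shows in the picture. A call takes as long as a camera call. They do not tell look-alikes from the thing itself.
- cut_out(camera, label): "region" (400x640 bool, what is visible of it) and "box" ([left, top, right, bottom] in pixels, round what is visible of it).
The state is a dict: "clock": time; "joints": joint angles; "joint_velocities": joint speeds; "tau": joint torques, N m; "ee_pos": TCP position; "eef_rot": TCP orientation; "ft_force": force on the tool from outside, world axes, zero at the start; "moment": the same for the moment, N m; "width": opening from 0.0 (shut) to 1.0 (fully open); "grasp_force": force on a finger pad.
Only numpy, scipy, OpenCV 4.12 (cv2) and the standard library are available. Lean on these libraries where they do the work, as an engineer would, in place of code of your own. Each camera call takes 0.05 s, during which the arm holds its last target. There are 200 camera calls.

TASK

Two cabinet knobs were left on the bench: put each one into the open till with the others of its colour, brass with brass and black with black, and only then lift the till, carry it level so that nothing falls out, and lower it, without dropping it, onto the rails in the empty half of the wooden case. Leave the case's lid open just as it stands, and do not disturb the other till, the sharpening stone, the glue bottle or the block plane.

Things in the scene. Friction and masses are not known exactly. Their poses are not given: they have to be found in the camera images.
- till: Open light-wood till on the bench, 216 mm long (x) by 150 wide (y), 0.3-0.6 kg empty; walls 6 mm thick, 42 high; floor 6 thick, lined green. A lengthwise divider at y = 0, 8 mm thick, wall height, parts it into two 204 x 65 mm compartments: brass knobs in one, black in the other (which varies), all in the +x half; the -x half is free. Alike end for end: it may go in either way round. Origin: underside centre
- till_grip (a point): Middle of the top edge of the till's hand grip: a dark board on the divider's middle, 70 mm long (till's x), 12 mm thick (y), 33 mm high above the walls; this point is 75 mm above the till's underside. The till with knobs balances about here. Axes as the till's
- case: Fixed light-wood case, 252 mm deep (x) by 370 wide (y), walls and floor 10 mm thick, rim 100 mm above the bench. Its front (-x) is turned to the robot's right, towards the till; the lid is hinged at the back (+x), on the left. Inside 232 x 350 mm; one half (+y or -y) holds the other till, the other half is free above the rails. Origin: centre of the underside; z up
- case_rails (a point): Point over the case's centre at the height of its rails' tops, 62 mm above the bench. A dark rail 20 mm wide runs inside the front wall and inside the back wall. A till sits across both, its length along the case's x, underside at this height, walls 4 mm above the rim, 8 mm spare at each end; its centre about 85 mm from this point along y, in the free half. Axes as the case's
- lid (a joint): Opening angle of the case's lid, rad: 0 closed, pi/2 upright. It stands at 0.90 to 1.00 on stiff friction hinges and so leans over the case: a gripper upright over the till's place strikes it, one leaning back towards the case's front by 30 to 45 degrees passes. Hinge axis: along the case's y at x = +126 mm, 100 mm above the bench
- lid_edge (a point): Middle of the lid's free edge, on its inner (lower) side, 252 mm from the hinge. The lid is a shallow tray 252 x 370 mm, 50 mm deep (walls 10 mm, panel 6 mm), its hollow towards the case. Axes turn with the lid
- brass_stray: Brass-coloured mushroom-shaped cabinet knob, 28 mm high, round foot 22 mm across, neck 14 mm, head 30 mm across between 16 and 24 mm above the foot; 40 g. Origin: centre of the underside of the foot; z: its axis, towards the head. Left standing upright on the bench.
- black_stray: Black mushroom-shaped cabinet knob, 28 mm high, round foot 22 mm across, neck 14 mm, head 30 mm across between 16 and 24 mm above the foot; 40 g. Origin: centre of the underside of the foot; z: its axis, towards the head. Left standing upright on the bench.
- brass_a: Brass-coloured mushroom-shaped cabinet knob, 28 mm high, round foot 22 mm across, neck 14 mm, head 30 mm across between 16 and 24 mm above the foot; 40 g. Origin: centre of the underside of the foot; z: its axis, towards the head. Loose in the till.
- brass_b: Brass-coloured mushroom-shaped cabinet knob, 28 mm high, round foot 22 mm across, neck 14 mm, head 30 mm across between 16 and 24 mm above the foot; 40 g. Origin: centre of the underside of the foot; z: its axis, towards the head. Loose in the till.
- black_a: Black mushroom-shaped cabinet knob, 28 mm high, round foot 22 mm across, neck 14 mm, head 30 mm across between 16 and 24 mm above the foot; 40 g. Origin: centre of the underside of the foot; z: its axis, towards the head. Loose in the till.
- black_b: Black mushroom-shaped cabinet knob, 28 mm high, round foot 22 mm across, neck 14 mm, head 30 mm across between 16 and 24 mm above the foot; 40 g. Origin: centre of the underside of the foot; z: its axis, towards the head. Loose in the till.
- other_till: Another till of the same size and shape, plywood, holding hinges, which sits on the rails in one half of the case. Leave it alone. Origin: centre of the underside.
- oilstone: Sharpening stone in its wooden base, 170 by 66 mm and 30 mm high, on the case's floor under the free half. Leave it alone; a till passes above it. Origin: centre of the underside.
- glue: White glue bottle with a yellow label and orange nozzle, 58 mm across and 190 mm high, standing on the bench between till and case. Leave it alone. Origin: centre of the underside.
- plane: Small black and steel block plane, 160 by 50 mm and about 65 mm high, on the bench, beyond the glue bottle. Leave it alone. Origin: centre of the underside; x is its length.
Not all that is in view belongs to the job. What is shaped like the black_b but pink, red or white is not meant.

How it is judged:
By the outcome, as a careful person would: the job done as asked, in the order asked, and still so for the second after the job is handed in, with the robot touching nothing.
It also fails if it takes over 72 s, if anything falls off the work surface, if the arm or the gripper's body presses on something with over 40 N, if the wrist force passes 120 N, or if a joint passes its speed limit or range.

## Working session

There is one attempt and no reset: what is moved stays moved. The work goes in short steps, Python scripts to look and compute and a tool call to move; the robot and the scene stay as the last step left them, time stands still between calls to the robot, and variables do not carry over. Pictures are saved under pics/ and viewed, at most 10 in all, crops included, and the job is handed in when it is done.

Besides the shell and the picture viewer there is one more tool, called after ">>>" by a JSON object that holds its "api" and its "payload", one argument or row to a line. carry_out: Moves the arm, as the interface text tells. Its arguments: {"type":"object","properties":{"dp":{"type":"array"},"yaw":{"type":"array"},"grip":{"type":"number"},"force":{"type":"number"}},"required":["dp","yaw"]}

```bash
mkdir -p pics; ls; python3 - <<'E'
from station import *
import cv2,numpy as np
o=get_obs();print({k:np.round(v,3) for k,v in o.items()})
ims=[]
for n in("scene","top"):
    im=get_image(n);cv2.imwrite(f"pics/{n}0.png",im[:,:,::-1]);c=get_calibration(n);print(n,{k:np.round(v,4).tolist() for k,v in c.items()})
    for l in("till","till_grip","case","lid","brass_a","black_a","other_till","glue","plane","oilstone"):
        print(l,[(round(d["conf"],2),np.round(d["box"]).tolist()) for d in cut_out(n,l)][:6])
c=get_calibration("wrist");print({k:np.round(v,4).tolist() for k,v in c.items()})
E
```

```text
pics
{'clock': np.float64(0.0), 'joints': array([ 1.183,  0.241,  0.004,  1.335, -0.   ,  1.571]), 'joint_velocities': array([-0.001, -0.002,  0.001, -0.001, -0.001, -0.   ]), 'tau': array([ 0.0000e+00, -3.7232e+01,  2.5241e+01,  1.7000e-02,  0.0000e+00,
       -0.0000e+00]), 'ee_pos': array([0.189, 0.462, 0.23 ]), 'eef_rot': array([-0.   ,  0.193,  0.981, -0.001]), 'ft_force': array([ 0.221,  0.23 , -0.441]), 'moment': array([-0.015,  0.009, -0.023]), 'grasp_force': np.float64(0.0), 'width': np.float64(1.003)}
scene {'fx': 464.1119, 'fy': 464.1119, 'cx': 323.4912, 'cy': 192.9673, 'origin': [0.8964, -0.588, 0.9853], 'attitude': [-0.2997, 0.9252, 0.221, -0.0732]}
till [(0.9, [184.0, 258.0, 296.0, 381.0])]
till_grip [(0.88, [179.0, 259.0, 295.0, 382.0])]
case [(0.77, [266.0, 20.0, 431.0, 188.0])]
lid [(0.58, [278.0, 17.0, 430.0, 101.0]), (0.28, [182.0, 260.0, 294.0, 381.0])]
brass_a [(0.73, [227.0, 290.0, 238.0, 303.0]), (0.66, [235.0, 273.0, 250.0, 286.0])]
black_a [(0.66, [312.0, 293.0, 323.0, 308.0]), (0.65, [289.0, 361.0, 305.0, 375.0]), (0.63, [210.0, 256.0, 222.0, 261.0]), (0.58,
[... 657 characters left out ...]
lid []
brass_a [(0.46, [390.0, 235.0, 402.0, 243.0])]
black_a [(0.57, [411.0, 209.0, 417.0, 220.0]), (0.57, [412.0, 184.0, 420.0, 186.0]), (0.55, [381.0, 183.0, 391.0, 189.0]), (0.49, [427.0, 177.0, 438.0, 182.0]), (0.44, [386.0, 261.0, 393.0, 274.0]), (0.38, [393.0, 208.0, 403.0, 218.0])]
other_till []
glue [(0.64, [352.0, 207.0, 377.0, 231.0])]
plane [(0.87, [338.0, 150.0, 391.0, 172.0]), (0.72, [163.0, 136.0, 224.0, 286.0]), (0.22, [218.0, 242.0, 260.0, 269.0])]
oilstone [(0.83, [220.0, 243.0, 260.0, 269.0]), (0.24, [161.0, 133.0, 220.0, 287.0])]
{'fx': 323.5358, 'fy': 323.5358, 'cx': 322.4231, 'cy': 200.162, 'origin': [0.1146, 0.493, 0.3739], 'attitude': [0.1323, 0.8193, 0.5508, 0.0887]}
```

View pics/scene0.png

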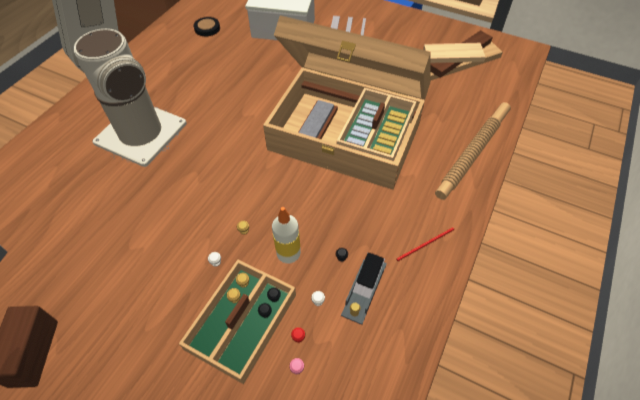

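View pics/top0.png

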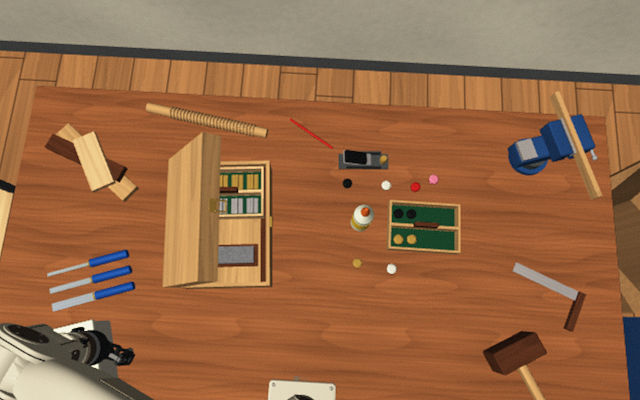

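The knobs in the scene view are brass at (243,226), black at (342,254), white at (214,259) and (318,298), red at (298,334) and pink at (297,366). In the top view, brass is at (357,263) and black at (347,183). The till's brass compartment is the side nearer the robot. The free half of the case is also nearer the robot, with the stone in it.

```bash
cat > h.py <<'E'
from station import *
import cv2,numpy as np
from scipy.spatial.transform import Rotation as R
def rot(q): return R.from_quat([q[1],q[2],q[3],q[0]]).as_matrix()
def px(n,uv,z,c=None):
    c=c or get_calibration(n)
    d=rot(c["attitude"])@np.array([(uv[0]-c["cx"])/c["fx"],(uv[1]-c["cy"])/c["fy"],1])
    o=np.array(c["origin"]);return o+d*(z-o[2])/d[2]
def proj(n,P,c=None):
    c=c or get_calibration(n)
    p=rot(c["attitude"]).T@(np.array(P)-np.array(c["origin"]))
    return np.array([c["fx"]*p[0]/p[2]+c["cx"],c["fy"]*p[1]/p[2]+c["cy"]])
def state():
    o=get_obs();M=rot(o["eef_rot"])
    print("t",round(float(o["clock"]),2),"p",np.round(o["ee_pos"],4),"x",np.round(M[:,0],3),"y",np.round(M[:,1],3),"z",np.round(M[:,2],3),"w",round(float(o["width"]),3),"gf",round(float(o["grasp_force"]),1),"f",np.round(o["ft_force"],1),"j",np.round(o["joints"],3))
    return o,M
def togo(P,o=None):
    o=o or get_obs();M=rot(o["eef_rot"]);return np.round(100*M.T@(np.array(P)-o["ee_pos"]),2)
E
python3 - <<'E'
from h import *
for n,l in(("top",dict(brass=(357,263,.024),black=(347,183,.024))),("scene",dict(brass=(243,226,.022),black=(342,254,.022)))):
    for k,v in l.items(): print(n,k,np.round(px(n,v[:2],v[2]),3))
# enlarged crops
a=cv2.imread("pics/top0.png")[170:275,330:470];b=cv2.imread("pics/top0.png")[120:300,155:290]
s=cv2.imread("pics/scene0.png")
z=lambda i,w,h:cv2.resize(i,(w,h),interpolation=cv2.INTER_CUBIC)
cv2.imwrite("pics/crop1.png",np.vstack([np.hstack([z(a,400,300),z(b,400,300)]),np.hstack([z(s[200:390,170:400],400,300),z(s[10:200,260:440],400,300)])]))
E
```

```text
top brass [ 0.444 -0.143  0.024]
top black [ 0.693 -0.103  0.024]
scene brass [ 0.447 -0.144  0.022]
scene black [ 0.696 -0.105  0.022]
```

View pics/crop1.png

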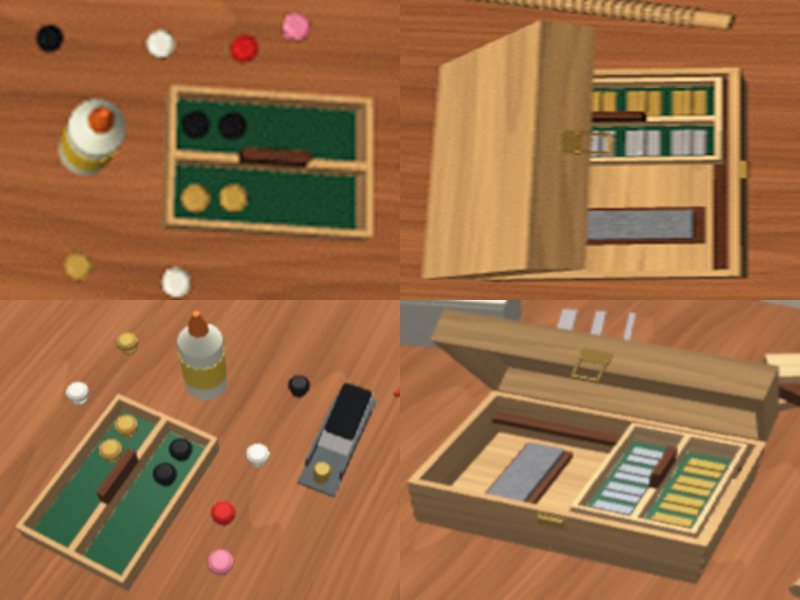

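Crop: the brass stray is at lower left and the black stray at upper left of the first panel, and both match the description. The white, red and pink knobs are decoys. The +x end of the till, where its knobs are, faces the case.

```bash
python3 - <<'E'
from h import *
t=[px("top",(330+u/2.857,170+v/2.857),.042) for u,v in((170,86),(374,98),(371,237),(166,227))]
print("till",np.round(t,3).tolist(),np.round(np.mean(t,0),3))
d=(t[0]-t[1]+t[3]-t[2]);print("till x dir yaw deg",np.degrees(np.arctan2(d[1],d[0])),np.linalg.norm(d)/2)
t=[px("scene",(170+u*.575,200+(v-300)*.6333),.042) for u,v in((216,438),(125,583),(20,524),(118,397))]
print("till scene",np.round(t,3).tolist(),np.round(np.mean(t,0),3))
c=[px("top",(155+u/2.963,120+v/1.667),.1) for u,v in((343,68),(343,276))]
d=c[0]-c[1];print("case front",np.round(c,3).tolist(),np.degrees(np.arctan2(d[1],d[0])),np.linalg.norm(d))
c=[px("scene",(260+(u-400)*.45,10+(v-300)*.6333),.1) for u,v in((410,484),(703,580-28),(764,445))]
print("case scene",np.round(c,3).tolist())
e=px("top",(355,232-13),.0);print("glue base~",e, px("scene",(288,259),0))
# lid free edge by triangulation: latch-side ends
o,M=state();print("grip pts",M)
E
```

```text
till [[0.641, -0.234, 0.042], [0.641, -0.454, 0.042], [0.49, -0.449, 0.042], [0.488, -0.233, 0.042]] [ 0.565 -0.343  0.042]
till x dir yaw deg 90.20830400658096 0.21739233069373576
till scene [[0.643, -0.236, 0.042], [0.645, -0.45, 0.042], [0.496, -0.444, 0.042], [0.498, -0.238, 0.042]] [ 0.57  -0.342  0.042]
case front [[0.727, 0.134, 0.1], [0.358, 0.105, 0.1]] 4.49596854791498 0.3699218878376504
case scene [[0.367, 0.105, 0.1], [0.73, 0.126, 0.1], [0.709, 0.382, 0.1]]
glue base~ [ 0.58416768 -0.1340195   0.        ] [ 0.58276489 -0.16351043  0.        ]
t 1.1 p [0.1891 0.4629 0.2313] x [-0.926  0.378  0.   ] y [0.378 0.926 0.   ] z [ 0.  0. -1.] w 1.001 gf 0.0 f [-0.1  0.8 -0.6] j [1.183 0.241 0.005 1.335 0.    1.571]
grip pts [[-9.25743537e-01  3.78151960e-01  8.75054409e-06]
 [ 3.78151960e-01  9.25743535e-01  5.00544211e-05]
 [ 1.08274178e-05  4.96465922e-05 -9.99999999e-01]]
```

>>> {"api": "carry_out", "payload": {
  "dp": [
    [-1.9,-3.55,0.3],
    [-1.9,-3.55,0.3],
    [-1.9,-3.55,0.3],
    [-1.9,-3.55,0.3],
    [-1.9,-3.55,0.3]
  ],
  "yaw": [0,0,0,0,0]
}}

```text
clock: 1.72
ee_pos: [0.2099, 0.2614, 0.2163]
eef_rot: [0.0, 0.192, 0.981, 0.0]
ft_force: [0.4, -0.6, -0.3]
width: 1.0
grasp_force: 0.0
```

>>> {"api": "carry_out", "payload": {
  "dp": [
    [-1.9,-3.55,0.3],
    [-1.9,-3.55,0.3],
    [-1.9,-3.55,0.3],
    [-1.9,-3.55,0.3],
    [-1.9,-3.55,0.3]
  ],
  "yaw": [0,0,0,0,0]
}}

```text
clock: 2.35
ee_pos: [0.2308, 0.0613, 0.2015]
eef_rot: [0.001, 0.192, 0.981, 0.0]
ft_force: [0.8, -0.5, -0.1]
width: 0.996
grasp_force: 0.0
```

>>> {"api": "carry_out", "payload": {
  "dp": [
    [0,0,0],
    [0,0,0],
    [0,0,0],
    [0,0,0]
  ],
  "yaw": [0.18,0.18,0.18,0.18]
}}

```text
clock: 2.85
ee_pos: [0.2308, 0.0623, 0.2015]
eef_rot: [0.0, 0.529, 0.849, 0.0]
ft_force: [-0.2, -0.2, 0.7]
width: 1.0
grasp_force: 0.0
```

>>> {"api": "carry_out", "payload": {
  "dp": [
    [0,0,0],
    [0,0,0],
    [0,0,0],
    [0,0,0]
  ],
  "yaw": [0.18,0.18,0.1,0]
}}

```text
clock: 3.35
ee_pos: [0.2308, 0.0624, 0.2014]
eef_rot: [0.0, 0.706, 0.709, 0.0]
ft_force: [0.7, 0.5, -0.7]
width: 1.002
grasp_force: 0.0
```

```bash
python3 - <<'E'
from h import *
state();print(togo([.446,-.143,.12]))
E
```

```text
t 3.35 p [0.2308 0.0624 0.2014] x [-0.004  1.     0.   ] y [1.    0.004 0.001] z [ 0.001  0.    -1.   ] w 1.002 gf 0.0 f [ 0.7  0.5 -0.7] j [ 0.264 -0.282 -0.583  1.27  -0.     1.831]
[-20.63  21.43   8.15]
```

>>> {"api": "carry_out", "payload": {
  "dp": [
    [-4.1,4.25,1.6],
    [-4.1,4.25,1.6],
    [-4.1,4.25,1.6],
    [-4.1,4.25,1.6],
    [-4.1,4.25,1.6]
  ],
  "yaw": [0,0,0,0,0]
}}

```text
clock: 3.98
ee_pos: [0.4452, -0.1437, 0.1207]
eef_rot: [0.0, 0.706, 0.709, 0.0]
ft_force: [0.7, 0.8, 0.8]
width: 0.999
grasp_force: 0.0
```

>>> {"api": "carry_out", "payload": {
  "dp": [
    [0,0,0]
  ],
  "yaw": [0]
}}

```text
clock: 4.1
ee_pos: [0.4454, -0.1443, 0.1185]
eef_rot: [-0.001, 0.707, 0.708, -0.001]
ft_force: [-1.0, 0.1, -0.2]
width: 1.001
grasp_force: 0.0
```

```bash
python3 - <<'E'
from h import *
o,M=state();c=get_calibration("wrist");im=get_image("wrist");cv2.imwrite("pics/w1.png",im[:,:,::-1])
for l in("brass_stray","till"):
    for d in cut_out("wrist",l):
        b=d["box"];print(l,round(d["conf"],2),np.round(b),np.round(px("wrist",((b[0]+b[2])/2,(b[1]+b[3])/2),.020,c),4))
E
```

```text
t 4.1 p [ 0.4454 -0.1443  0.1185] x [-0.001  1.     0.001] y [ 1.     0.001 -0.003] z [-0.003  0.001 -1.   ] w 1.001 gf 0.0 f [-1.   0.1 -0.2] j [-0.313  0.265 -0.272  1.037 -0.     1.256]
brass_stray 0.66 [305. 182. 344. 221.] [ 0.4474 -0.1452  0.02  ]
till 0.69 [368. 284. 550. 400.] [ 0.5707 -0.2808  0.02  ]
```

View pics/w1.png

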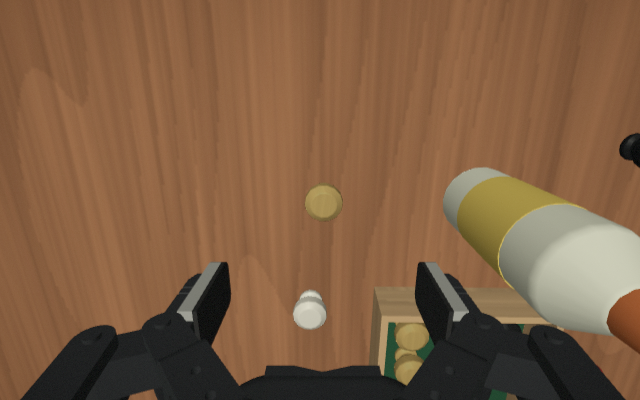

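>>> {"api": "carry_out", "payload": {
  "dp": [
    [-0.1,0.2,4],
    [0,0,4],
    [0,0,2.4],
    [0,0,1],
    [0,0,0]
  ],
  "yaw": [0,0,0,0,0]
}}

```text
clock: 4.88
ee_pos: [0.4457, -0.1424, 0.008]
eef_rot: [0.0, 0.706, 0.709, 0.0]
ft_force: [-0.1, 0.5, 0.0]
width: 0.999
grasp_force: 0.0
```

>>> {"api": "carry_out", "payload": {
  "dp": [
    [0,0,0],
    [0,0,0],
    [0,0,0],
    [0,0,0],
    [0,0,0]
  ],
  "yaw": [0,0,0,0,0],
  "grip": 1,
  "force": 40
}}

```text
clock: 5.5
ee_pos: [0.4463, -0.1432, 0.008]
eef_rot: [0.001, 0.706, 0.708, 0.0]
ft_force: [-0.9, 0.7, 5.3]
width: 0.325
grasp_force: 39.1
```

>>> {"api": "carry_out", "payload": {
  "dp": [
    [0,0,-3],
    [0,0,-6],
    [0,0,-6],
    [0,0,0]
  ],
  "yaw": [0,0,0,-0.18]
}}

```text
clock: 6.0
ee_pos: [0.4495, -0.1442, 0.1626]
eef_rot: [0.005, 0.638, 0.77, 0.002]
ft_force: [-0.4, 1.2, -0.9]
width: 0.325
grasp_force: 39.7
```

>>> {"api": "carry_out", "payload": {
  "dp": [
    [0,0,0],
    [0,0,0],
    [0,0,0],
    [0,0,0],
    [0,0,0]
  ],
  "yaw": [-0.18,-0.18,-0.18,-0.18,-0.18]
}}

```text
clock: 6.62
ee_pos: [0.4456, -0.143, 0.1571]
eef_rot: [-0.0, 0.239, 0.971, 0.0]
ft_force: [-0.5, 1.3, -0.4]
width: 0.328
grasp_force: 39.7
```

>>> {"api": "carry_out", "payload": {
  "dp": [
    [0,0,0],
    [0,0,0],
    [0,0,0],
    [0,0,0]
  ],
  "yaw": [-0.18,-0.18,-0.13,0]
}}

```text
clock: 7.12
ee_pos: [0.4457, -0.1429, 0.1571]
eef_rot: [-0.0, -0.0, 1.0, 0.0]
ft_force: [0.4, -0.4, -0.6]
width: 0.323
grasp_force: 39.7
```

```bash
python3 - <<'E'
from h import *
state();print(togo([.53,-.395,.12]))
E
```

```text
t 7.12 p [ 0.4457 -0.1429  0.1571] x [-1.    -0.001  0.   ] y [-0.001  1.     0.   ] z [-0.  0. -1.] w 0.323 gf 39.7 f [ 0.4 -0.4 -0.6] j [-0.31   0.226 -0.214  1.131  0.    -0.311]
[ -8.42 -25.21   3.71]
```

>>> {"api": "carry_out", "payload": {
  "dp": [
    [-1.68,-5.04,0.5],
    [-1.68,-5.04,0.5],
    [-1.68,-5.04,0.5],
    [-1.68,-5.04,0.5],
    [-1.68,-5.04,0.5]
  ],
  "yaw": [0,0,0,0,0]
}}

```text
clock: 7.75
ee_pos: [0.5307, -0.3964, 0.1318]
eef_rot: [-0.0, 0.0, 1.0, 0.0]
ft_force: [1.4, -0.3, 0.9]
width: 0.32
grasp_force: 39.7
```

>>> {"api": "carry_out", "payload": {
  "dp": [
    [0,0,0],
    [0,0,0]
  ],
  "yaw": [0,0]
}}

```text
clock: 8.0
ee_pos: [0.5298, -0.3943, 0.1314]
eef_rot: [-0.001, -0.0, 1.0, 0.001]
ft_force: [-0.2, 1.0, -0.4]
width: 0.327
grasp_force: 39.8
```

```bash
python3 - <<'E'
from h import *
o,M=state();print(togo([.53,-.395,.018]));c=get_calibration("wrist");im=get_image("wrist")
v=im[:,:,::-1].copy()
# predicted till outline overlay
for k,(cx,cy) in {"a":(.567,-.343)}.items():
    P=[proj("wrist",[cx+sx*.075,cy+sy*.108,.042],c) for sx,sy in((1,1),(1,-1),(-1,-1),(-1,1))]
    cv2.polylines(v,[np.int32(P)],True,(255,0,255),1)
    for sx in(-.004,.004): cv2.line(v,*[tuple(int(t) for t in proj("wrist",[cx+sx,cy+s*.108,.042],c)) for s in(1,-1)],(255,0,255),1)
cv2.imwrite("pics/w2.png",v)
E
```

```text
t 8.0 p [ 0.5298 -0.3943  0.1314] x [-1.    -0.001  0.001] y [-0.001  1.     0.002] z [-0.001  0.002 -1.   ] w 0.327 gf 39.8 f [-0.2  1.  -0.4] j [-0.64   0.615  0.318  1.275  0.    -0.641]
[-0.04 -0.09 11.34]
```

View pics/w2.png

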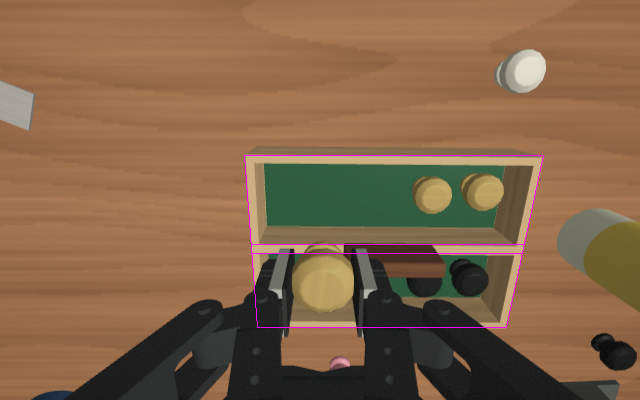

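The outline at (0.567, -0.343) fits the till. I'll lower the brass knob into the free end of the brass side.

>>> {"api": "carry_out", "payload": {
  "dp": [
    [0,0,4],
    [0,0,4],
    [0,0,2.3],
    [0,0,1],
    [0,0,0]
  ],
  "yaw": [0,0,0,0,0]
}}

```text
clock: 8.68
ee_pos: [0.5305, -0.3939, 0.0198]
eef_rot: [-0.0, -0.002, 1.0, 0.0]
ft_force: [0.5, 0.2, -0.1]
width: 0.324
grasp_force: 39.8
```

>>> {"api": "carry_out", "payload": {
  "dp": [
    [0,0,0],
    [0,0,0],
    [0,0,0]
  ],
  "yaw": [0,0,0],
  "grip": 0.45
}}

```text
clock: 9.05
ee_pos: [0.5308, -0.3952, 0.0203]
eef_rot: [0.001, -0.001, 1.0, -0.0]
ft_force: [-0.2, -0.0, 0.4]
width: 0.551
grasp_force: 0.0
```

>>> {"api": "carry_out", "payload": {
  "dp": [
    [0,0,-3],
    [0,0,-6],
    [0,0,-6],
    [0,0,-5],
    [0,0,0]
  ],
  "yaw": [0,0,0,0,0]
}}

```text
clock: 9.68
ee_pos: [0.5327, -0.3966, 0.2261]
eef_rot: [0.005, -0.001, 1.0, -0.004]
ft_force: [-0.2, -0.2, -0.6]
width: 0.55
grasp_force: 0.0
```

```bash
python3 - <<'E'
from h import *
o,M=state();im=get_image("wrist");c=get_calibration("wrist")
for d in cut_out("wrist","brass_a"): print(round(d["conf"],2),np.round(px("wrist",((d["box"][0]+d["box"][2])/2,(d["box"][1]+d["box"][3])/2),.028,c),3))
print(togo([.695,-.104,.225]))
E
```

```text
t 9.68 p [ 0.5327 -0.3966  0.2261] x [-1.    -0.002 -0.01 ] y [-0.002  1.    -0.007] z [ 0.01  -0.007 -1.   ] w 0.55 gf 0.0 f [-0.2 -0.2 -0.6] j [-0.64   0.575  0.495  1.478  0.    -0.642]
0.94 [ 0.525 -0.306  0.028]
0.61 [ 0.523 -0.266  0.028]
0.34 [ 0.598 -0.113  0.028]
[-16.5   29.07  -0.51]
```

```bash
python3 - <<'E'
from h import *
D=[(.241,.005,.189,.463,.2313),(-.282,-.583,.2308,.0624,.2014),(.265,-.272,.4454,-.1443,.1185),(.226,-.214,.4457,-.1429,.1571),(.615,.318,.5298,-.3943,.1314)]
A=[];b=[]
for q2,q3,x,y,z in D:
    a=q2; e=q2+q3; e2=q2-q3
    for s in(1,):
        A.append([1,0,np.sin(a),np.cos(a),np.sin(e),np.cos(e)]);b.append(np.hypot(x,y))
        A.append([0,1,np.cos(a),-np.sin(a),np.cos(e),-np.sin(e)]);b.append(z)
s,res,rk,sv=np.linalg.lstsq(np.array(A),np.array(b),rcond=None);print(np.round(s,3),np.round(np.array(A)@s-b,4),sv)
get_image("scene")
for d in cut_out("scene","brass_a")+cut_out("scene","black_a"): 
    b=d["box"];print(round(d["conf"],2),np.round(b),np.round(px("scene",((b[0]+b[2])/2,(b[1]+b[3])/2),.02),3))
E
```

```text
[ 0.131 -0.298  0.604  0.454 -0.026 -0.251] [-0.0339 -0.0154  0.0168 -0.0009  0.0083  0.0196 -0.0106  0.0087  0.0194
 -0.012 ] [3.76904267 3.76904267 0.88114693 0.88114693 0.13378143 0.13378143]
0.72 [228. 290. 238. 305.] [ 0.527 -0.311  0.02 ]
0.46 [236. 273. 250. 286.] [ 0.523 -0.264  0.02 ]
0.62 [291. 359. 306. 373.] [ 0.728 -0.374  0.02 ]
0.6 [258. 303. 275. 321.] [ 0.611 -0.305  0.02 ]
0.59 [311. 292. 324. 307.] [ 0.696 -0.23   0.02 ]
0.46 [270. 286. 283. 304.] [ 0.611 -0.262  0.02 ]
0.43 [291. 327. 306. 343.] [ 0.697 -0.319  0.02 ]
0.43 [207. 254. 222. 262.] [ 0.435 -0.248  0.02 ]
```

>>> {"api": "carry_out", "payload": {
  "dp": [
    [-3.3,5.2,0],
    [-3.3,5.2,0],
    [-3.3,5.2,0],
    [-3.3,5.2,0],
    [-3.3,5.2,0]
  ],
  "yaw": [0,0,0,0,0],
  "grip": 0.2
}}

```text
clock: 10.55
ee_pos: [0.6949, -0.1326, 0.2172]
eef_rot: [-0.002, -0.001, 1.0, 0.0]
ft_force: [1.0, -0.9, 0.7]
width: 0.799
grasp_force: 0.0
```

>>> {"api": "carry_out", "payload": {
  "dp": [
    [0,3,0],
    [0,0,0],
    [0,0,0]
  ],
  "yaw": [0,0,0]
}}

```text
clock: 10.92
ee_pos: [0.6942, -0.105, 0.218]
eef_rot: [-0.001, -0.001, 1.0, -0.0]
ft_force: [0.2, -0.2, 0.4]
width: 0.8
grasp_force: 0.0
```

```bash
python3 - <<'E'
from h import *
o,M=state();c=get_calibration("wrist");im=get_image("wrist");cv2.imwrite("pics/w3.png",im[:,:,::-1])
for l in("black_stray","plane","glue"):
    for d in cut_out("wrist",l):
        b=d["box"];print(l,round(d["conf"],2),np.round(b),np.round(px("wrist",((b[0]+b[2])/2,(b[1]+b[3])/2),.020,c),4))
E
```

```text
t 10.93 p [ 0.6942 -0.105   0.218 ] x [-1.    -0.002  0.002] y [-0.002  1.    -0.   ] z [-0.002 -0.    -1.   ] w 0.8 gf 0.0 f [ 0.2 -0.2  0.4] j [-1.500e-01  6.830e-01  6.620e-01  1.552e+00 -1.000e-03 -1.520e-01]
black_stray 0.74 [312. 159. 337. 188.] [ 0.696  -0.1032  0.02  ]
plane 0.91 [213. 212. 350. 271.] [ 0.7764 -0.1527  0.02  ]
glue 0.69 [  0.   0. 204. 127.] [ 0.5864 -0.3203  0.02  ]
glue 0.62 [ 98.  69. 139. 102.] [ 0.6068 -0.3082  0.02  ]
glue 0.61 [214.   0. 311.  86.] [ 0.5681 -0.1631  0.02  ]
```

View pics/w3.png

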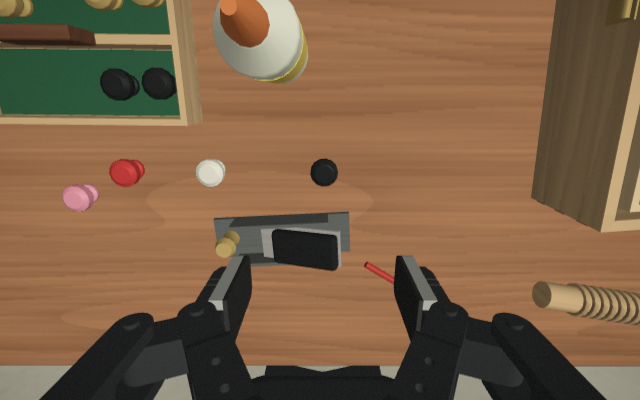

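```bash
python3 - <<'E'
from h import *
D=[(.241,.005,.189,.463,.2313),(-.282,-.583,.2308,.0624,.2014),(.265,-.272,.4454,-.1443,.1185),(.226,-.214,.4457,-.1429,.1571),(.615,.318,.5298,-.3943,.1314),(.683,.662,.6942,-.105,.218)]
A=[];b=[]
for q2,q3,x,y,z in D:
    a=q2; e=q2-q3
    A.append([1,0,np.sin(a),np.cos(a),np.sin(e),np.cos(e)]);b.append(np.hypot(x,y))
    A.append([0,1,np.cos(a),-np.sin(a),np.cos(e),-np.sin(e)]);b.append(z)
s,res,rk,sv=np.linalg.lstsq(np.array(A),np.array(b),rcond=None);print(np.round(s,3),np.round(np.array(A)@s-b,4))
c=get_calibration("wrist");get_image("wrist")
for v in(212,222): print(np.round(px("wrist",(330,v),.03,c),3))
print(togo([.696,-.103,.006]))
E
```

```text
[-0.001 -0.161  0.492  0.001  0.006  0.392] [-0.0002 -0.0003  0.0001  0.0002  0.0006 -0.     -0.0006 -0.0001 -0.0001
  0.0002  0.0002  0.    ]
[ 0.737 -0.098  0.03 ]
[ 0.749 -0.098  0.03 ]
[-0.15  0.3  21.33]
```

>>> {"api": "carry_out", "payload": {
  "dp": [
    [-0.15,0.2,5],
    [0,0,5],
    [0,0,5],
    [0,0,4.5],
    [0,0,1.8]
  ],
  "yaw": [0,0,0,0,0]
}}

```text
clock: 11.8
ee_pos: [0.6936, -0.1029, 0.0028]
eef_rot: [-0.003, -0.001, 1.0, 0.0]
ft_force: [0.0, -0.4, -0.6]
width: 0.8
grasp_force: 0.0
```

>>> {"api": "carry_out", "payload": {
  "dp": [
    [0,0,0],
    [0,0,0],
    [0,0,0],
    [0,0,0],
    [0,0,0]
  ],
  "yaw": [0,0,0,0,0],
  "grip": 1,
  "force": 40
}}

```text
clock: 12.42
ee_pos: [0.6984, -0.1028, 0.0094]
eef_rot: [0.003, -0.001, 1.0, -0.001]
ft_force: [0.7, -0.6, 6.6]
width: 0.324
grasp_force: 39.9
```

>>> {"api": "carry_out", "payload": {
  "dp": [
    [0,0,-3],
    [0,0,-6],
    [0,0,-6],
    [0,0,-6],
    [0,0,0]
  ],
  "yaw": [0,0,0,0,0]
}}

```text
clock: 13.05
ee_pos: [0.6995, -0.1028, 0.2248]
eef_rot: [0.007, -0.001, 1.0, -0.001]
ft_force: [0.4, 0.7, -1.0]
width: 0.327
grasp_force: 39.7
```

```bash
python3 - <<'E'
from h import *
state();print(togo([.604,-.395,.14]))
get_image("scene")
for d in cut_out("scene","brass_a"): 
    b=d["box"];print(round(d["conf"],2),np.round(b),np.round(px("scene",((b[0]+b[2])/2,(b[1]+b[3])/2),.02),3))
E
```

```text
t 13.05 p [ 0.6995 -0.1028  0.2248] x [-1.    -0.002 -0.014] y [-0.002  1.    -0.002] z [ 0.014 -0.002 -1.   ] w 0.327 gf 39.7 f [ 0.4  0.7 -1. ] j [-0.146  0.679  0.671  1.549  0.    -0.148]
[  9.74 -29.18   8.4 ]
0.6 [236. 272. 247. 287.] [ 0.521 -0.266  0.02 ]
0.53 [226. 290. 239. 305.] [ 0.526 -0.31   0.02 ]
```

>>> {"api": "carry_out", "payload": {
  "dp": [
    [1.9,-5.8,0],
    [1.9,-5.8,0],
    [1.9,-5.8,0],
    [1.9,-5.8,0],
    [1.9,-5.8,0]
  ],
  "yaw": [0,0,0,0,0]
}}

```text
clock: 13.78
ee_pos: [0.6001, -0.3936, 0.2132]
eef_rot: [-0.002, -0.001, 1.0, 0.001]
ft_force: [1.0, -0.9, -1.0]
width: 0.325
grasp_force: 39.7
```

>>> {"api": "carry_out", "payload": {
  "dp": [
    [0,0,4],
    [0,0,2],
    [0,0,0]
  ],
  "yaw": [0,0,0]
}}

```text
clock: 14.15
ee_pos: [0.5991, -0.3913, 0.1508]
eef_rot: [-0.004, -0.001, 1.0, 0.003]
ft_force: [-0.0, -0.6, -0.1]
width: 0.326
grasp_force: 39.7
```

```bash
python3 - <<'E'
from h import *
o,M=state();print(togo([.604,-.395,.021]))
im=get_image("scene");a=im[240:390,170:320];im=get_image("wrist")
z=cv2.resize(a,(400,400),interpolation=cv2.INTER_CUBIC)
cv2.imwrite("pics/s2.png",np.hstack([z,cv2.resize(im,(400,250))] if 0 else [z,np.vstack([cv2.resize(im,(400,250)),np.zeros((150,400,3),np.uint8)])])[:,:,::-1])
E
```

```text
t 14.15 p [ 0.5991 -0.3913  0.1508] x [-1.    -0.002  0.008] y [-0.002  1.     0.006] z [-0.008  0.006 -1.   ] w 0.326 gf 39.7 f [-0.  -0.6 -0.1] j [-0.579  0.737  0.588  1.432  0.    -0.58 ]
[-0.59 -0.45 12.98]
```

View pics/s2.png

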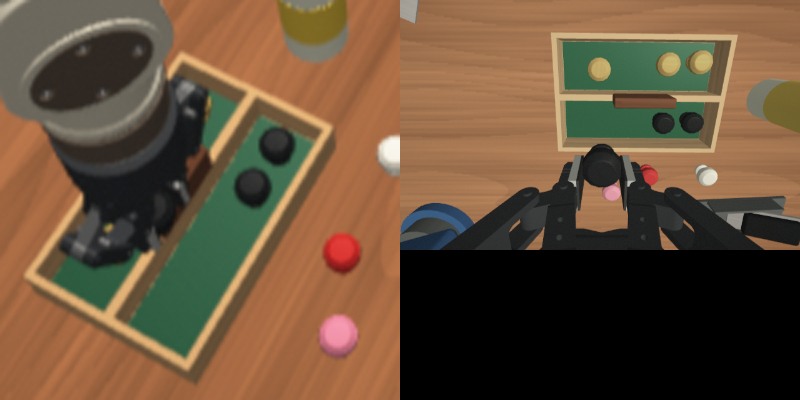

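All three brass knobs now stand in the brass side (wrist panel at (599,68), (668,63), (700,61)). I'll lower the black one now.

>>> {"api": "carry_out", "payload": {
  "dp": [
    [-0.5,-0.4,4],
    [0,0,4],
    [0,0,3.2],
    [0,0,1.6],
    [0,0,0]
  ],
  "yaw": [0,0,0,0,0]
}}

```text
clock: 14.88
ee_pos: [0.6068, -0.3962, 0.0279]
eef_rot: [-0.001, -0.001, 1.0, 0.0]
ft_force: [-0.1, -0.3, 1.0]
width: 0.323
grasp_force: 39.7
```

>>> {"api": "carry_out", "payload": {
  "dp": [
    [0,0,0],
    [0,0,0],
    [0,0,0]
  ],
  "yaw": [0,0,0],
  "grip": 0.45
}}

```text
clock: 15.25
ee_pos: [0.6076, -0.3971, 0.0298]
eef_rot: [0.001, -0.001, 1.0, -0.001]
ft_force: [-0.0, -0.5, 0.3]
width: 0.55
grasp_force: 0.0
```

>>> {"api": "carry_out", "payload": {
  "dp": [
    [0,0,-3],
    [0,0,-6],
    [0,0,-6],
    [0,0,-6],
    [0,0,0]
  ],
  "yaw": [0,0,0,0,0]
}}

```text
clock: 15.88
ee_pos: [0.6094, -0.3983, 0.2473]
eef_rot: [0.006, -0.001, 1.0, -0.004]
ft_force: [1.0, -0.5, 0.2]
width: 0.553
grasp_force: 0.0
```

```bash
python3 - <<'E'
from h import *
o,M=state()
im=get_image("wrist");c=get_calibration("wrist")
for l in("black_a","brass_a"):
  for d in cut_out("wrist",l): print(l,round(d["conf"],2),np.round(px("wrist",((d["box"][0]+d["box"][2])/2,(d["box"][1]+d["box"][3])/2),.028,c),3))
E
```

```text
t 15.88 p [ 0.6094 -0.3983  0.2473] x [-1.    -0.002 -0.013] y [-0.002  1.    -0.008] z [ 0.013 -0.008 -1.   ] w 0.553 gf 0.0 f [ 1.  -0.5  0.2] j [-0.579  0.742  0.844  1.657 -0.    -0.581]
black_a 0.96 [ 0.686 -0.232  0.028]
black_a 0.86 [ 0.712 -0.377  0.028]
black_a 0.71 [ 0.603 -0.307  0.028]
black_a 0.62 [ 0.685 -0.319  0.028]
black_a 0.58 [ 0.604 -0.265  0.028]
brass_a 0.73 [ 0.521 -0.267  0.028]
brass_a 0.71 [ 0.527 -0.307  0.028]
```

>>> {"api": "carry_out", "payload": {
  "dp": [
    [4,3.9,0],
    [4,3.9,0],
    [4,3.9,0],
    [4,3.9,0],
    [4,3.9,0]
  ],
  "yaw": [0,0,0,0,0],
  "grip": 0.4
}}

```text
clock: 16.65
ee_pos: [0.4036, -0.2001, 0.2361]
eef_rot: [-0.002, -0.001, 1.0, 0.001]
ft_force: [0.7, -0.6, -0.4]
width: 0.604
grasp_force: 0.0
```

>>> {"api": "carry_out", "payload": {
  "dp": [
    [4,3.9,0],
    [4,3.9,0],
    [4,3.9,0],
    [4,3.9,0]
  ],
  "yaw": [0,0,0,0]
}}

```text
clock: 17.15
ee_pos: [0.2432, -0.0452, 0.2365]
eef_rot: [-0.002, -0.001, 1.0, 0.001]
ft_force: [-0.1, 1.0, 0.9]
width: 0.598
grasp_force: 0.0
```

>>> {"api": "carry_out", "payload": {
  "dp": [
    [1.9,5,-1.2],
    [1.9,5,-1.2],
    [1.9,5,-1.2],
    [1.9,5,-1.2]
  ],
  "yaw": [0,0,0,0]
}}

```text
clock: 17.65
ee_pos: [0.1685, 0.153, 0.2851]
eef_rot: [-0.001, -0.001, 1.0, -0.001]
ft_force: [1.0, 0.1, -0.0]
width: 0.606
grasp_force: 0.0
```

>>> {"api": "carry_out", "payload": {
  "dp": [
    [1.9,5,-1.2],
    [1.9,5,-1.2],
    [1.9,5,-1.2],
    [1.9,5,-1.2]
  ],
  "yaw": [0,0,0,0]
}}

```text
clock: 18.15
ee_pos: [0.0923, 0.3528, 0.3326]
eef_rot: [-0.0, -0.002, 1.0, -0.002]
ft_force: [0.6, -0.4, 0.2]
width: 0.596
grasp_force: 0.0
```

>>> {"api": "carry_out", "payload": {
  "dp": [
    [2.6,4,0],
    [2.6,4,0],
    [2.6,4,0],
    [2.6,4,0],
    [2.6,4,0]
  ],
  "yaw": [0,0,0,0,0]
}}

```text
clock: 18.77
ee_pos: [-0.0376, 0.5522, 0.3316]
eef_rot: [0.0, -0.001, 1.0, -0.002]
ft_force: [-1.0, 0.6, -1.2]
width: 0.596
grasp_force: 0.0
```

>>> {"api": "carry_out", "payload": {
  "dp": [
    [0,0,0],
    [0,0,0],
    [0,0,0],
    [0,0,0],
    [0,0,0]
  ],
  "yaw": [-0.18,-0.18,-0.18,-0.18,-0.18]
}}

```text
clock: 19.4
ee_pos: [-0.0366, 0.551, 0.3315]
eef_rot: [-0.001, -0.439, 0.899, -0.002]
ft_force: [0.3, 0.2, 0.6]
width: 0.602
grasp_force: 0.0
```

>>> {"api": "carry_out", "payload": {
  "dp": [
    [0,0,0],
    [0,0,0],
    [0,0,0],
    [0,0,0],
    [0,0,0]
  ],
  "yaw": [-0.18,-0.18,-0.18,-0.18,0]
}}

```text
clock: 20.02
ee_pos: [-0.0366, 0.5511, 0.332]
eef_rot: [0.001, 0.724, -0.689, 0.002]
ft_force: [0.7, 0.0, 0.6]
width: 0.601
grasp_force: 0.0
```

```bash
python3 - <<'E'
from h import *
state()
E
```

```text
t 20.02 p [-0.0366  0.5511  0.332 ] x [ 0.049 -0.999  0.004] y [-0.999 -0.049 -0.   ] z [ 0.    -0.004 -1.   ] w 0.601 gf 0.0 f [0.7 0.  0.6] j [1.637 0.338 0.397 1.633 0.    0.017]
```

>>> {"api": "carry_out", "payload": {
  "dp": [
    [-1,0,-5],
    [-1,0,-5],
    [-1,0,-5],
    [-1,0,-5],
    [-1,0,-5]
  ],
  "yaw": [0,0,0,0,0]
}}

```text
clock: 20.65
ee_pos: [-0.0399, 0.6116, 0.5044]
eef_rot: [-0.037, 0.723, -0.689, -0.04]
ft_force: [0.0, -0.1, -0.8]
width: 0.602
grasp_force: 0.0
```

```bash
python3 - <<'E'
from h import *
state()
E
```

```text
t 20.65 p [-0.0399  0.6116  0.5044] x [ 0.048 -0.993 -0.109] y [-0.999 -0.048  0.002] z [-0.007  0.109 -0.994] w 0.602 gf 0.0 f [ 0.  -0.1 -0.8] j [1.636 0.581 1.267 2.147 0.    0.017]
```

>>> {"api": "carry_out", "payload": {
  "dp": [
    [2,0,-5],
    [2,0,-5],
    [2,0,-5],
    [3,0,-5],
    [3,0,-5]
  ],
  "yaw": [0,0,0,0,0]
}}

```text
clock: 21.28
ee_pos: [-0.0363, 0.5302, 0.6464]
eef_rot: [-0.12, 0.713, -0.679, -0.131]
ft_force: [-0.9, 0.6, -0.1]
width: 0.599
grasp_force: 0.0
```

```bash
python3 - <<'E'
from h import *
state()
E
```

```text
t 21.27 p [-0.0363  0.5302  0.6464] x [ 0.045 -0.936 -0.35 ] y [-0.999 -0.05   0.006] z [-0.023  0.349 -0.937] w 0.599 gf 0.0 f [-0.9  0.6 -0.1] j [ 1.640e+00  3.390e-01  1.275e+00  2.150e+00 -1.000e-03  2.000e-02]
```

>>> {"api": "carry_out", "payload": {
  "dp": [
    [0,0,2],
    [0,0,2],
    [0,0,0]
  ],
  "yaw": [0,0,0]
}}

```text
clock: 21.65
ee_pos: [-0.0373, 0.5444, 0.6059]
eef_rot: [-0.118, 0.713, -0.679, -0.128]
ft_force: [-0.0, -0.5, 0.6]
width: 0.604
grasp_force: 0.0
```

```bash
python3 - <<'E'
from h import *
state()
E
```

```text
t 21.65 p [-0.0373  0.5444  0.6059] x [ 0.046 -0.938 -0.343] y [-0.999 -0.051  0.006] z [-0.023  0.343 -0.939] w 0.604 gf 0.0 f [-0.  -0.5  0.6] j [ 1.640e+00  2.470e-01  9.770e-01  1.951e+00 -1.000e-03  1.900e-02]
```

The tilt persists, so I'll continue to about 38°.

>>> {"api": "carry_out", "payload": {
  "dp": [
    [0.5,0,-5],
    [1,0,-5],
    [1.5,0,-5],
    [2,0,-5],
    [2,0,-5]
  ],
  "yaw": [0,0,0,0,0]
}}

```text
clock: 22.28
ee_pos: [-0.0318, 0.4479, 0.7362]
eef_rot: [-0.18, 0.699, -0.664, -0.196]
ft_force: [-0.2, 0.5, -0.1]
width: 0.599
grasp_force: 0.0
```

```bash
python3 - <<'E'
from h import *
state()
E
```

```text
t 22.27 p [-0.0318  0.4479  0.7362] x [ 0.041 -0.857 -0.514] y [-0.999 -0.053  0.009] z [-0.035  0.513 -0.858] w 0.599 gf 0.0 f [-0.2  0.5 -0.1] j [ 1.643e+00  1.570e-01  1.275e+00  2.150e+00 -2.000e-03  2.100e-02]
```

>>> {"api": "carry_out", "payload": {
  "dp": [
    [1,0,-5],
    [1.5,0,-5],
    [2,0,-5],
    [0,0,0]
  ],
  "yaw": [0,0,0,0]
}}

```text
clock: 22.78
ee_pos: [-0.0276, 0.3782, 0.7913]
eef_rot: [-0.223, 0.684, -0.65, -0.243]
ft_force: [0.5, -0.4, -0.5]
width: 0.599
grasp_force: 0.0
```

```bash
python3 - <<'E'
from h import *
o,M=state();print(np.degrees(np.arccos(-M[2,2])),togo([.2,.2,.5]))
E
```

```text
t 22.77 p [-0.0276  0.3782  0.7913] x [ 0.036 -0.781 -0.623] y [-0.998 -0.055  0.012] z [-0.043  0.622 -0.782] w 0.599 gf 0.0 f [ 0.5 -0.4 -0.5] j [ 1.646  0.024  1.275  2.15  -0.004  0.023]
38.53939414565007 [ 32.9  -22.07  10.72]
```

>>> {"api": "carry_out", "payload": {
  "dp": [
    [0.72,-2.6,0.67],
    [0.72,-2.6,0.67],
    [0.72,-2.6,0.67],
    [0.72,-2.6,0.67],
    [0.72,-2.6,0.67]
  ],
  "yaw": [0,0,0,0,0]
}}

```text
clock: 23.4
ee_pos: [0.1023, 0.3825, 0.7385]
eef_rot: [-0.221, 0.685, -0.651, -0.24]
ft_force: [-0.3, 0.7, -1.1]
width: 0.6
grasp_force: 0.0
```

>>> {"api": "carry_out", "payload": {
  "dp": [
    [0.72,-2.6,0.67],
    [0.72,-2.6,0.67],
    [0.72,-2.6,0.67],
    [0.72,-2.6,0.67],
    [0.72,-2.6,0.67]
  ],
  "yaw": [0,0,0,0,0]
}}

```text
clock: 24.02
ee_pos: [0.2321, 0.3824, 0.6883]
eef_rot: [-0.221, 0.686, -0.651, -0.24]
ft_force: [0.6, 0.6, -0.3]
width: 0.597
grasp_force: 0.0
```

```bash
python3 - <<'E'
from h import *
o,M=state();print(np.degrees(np.arccos(-M[2,2])),togo([.33,.09,.55]),np.round(100*M.T@[.1,-.3,-.15],2))
E
```

```text
t 24.02 p [0.2321 0.3824 0.6883] x [ 0.038 -0.787 -0.616] y [-0.998 -0.055  0.009] z [-0.041  0.615 -0.787] w 0.597 gf 0.0 f [ 0.6  0.6 -0.3] j [ 0.675  0.008  0.807  1.948  0.53  -0.831]
38.05008103969592 [31.9  -8.3  -7.49] [33.22 -8.47 -7.04]
```

>>> {"api": "carry_out", "payload": {
  "dp": [
    [5.3,-1.4,-1.25],
    [5.3,-1.4,-1.25],
    [5.3,-1.4,-1.25],
    [5.3,-1.4,-1.25],
    [5.3,-1.4,-1.25]
  ],
  "yaw": [0,0,0,0,0]
}}

```text
clock: 24.65
ee_pos: [0.3152, 0.1428, 0.5668]
eef_rot: [-0.223, 0.685, -0.652, -0.235]
ft_force: [2.1, 0.6, 0.1]
width: 0.6
grasp_force: 0.0
```

>>> {"api": "carry_out", "payload": {
  "dp": [
    [5.4,-1.4,-1.2],
    [5.4,-1.4,-1.2],
    [5.4,-1.4,-1.2],
    [5.4,-1.4,-1.2],
    [5.4,-1.4,-1.2]
  ],
  "yaw": [0,0,0,0,0]
}}

```text
clock: 25.28
ee_pos: [0.3984, -0.099, 0.4403]
eef_rot: [-0.223, 0.685, -0.654, -0.232]
ft_force: [1.2, 0.2, -0.4]
width: 0.601
grasp_force: 0.0
```

>>> {"api": "carry_out", "payload": {
  "dp": [
    [5.4,-1.4,-1.2],
    [5.4,-1.4,-1.2],
    [0,0,0]
  ],
  "yaw": [0,0,0]
}}

```text
clock: 25.65
ee_pos: [0.4305, -0.1963, 0.3844]
eef_rot: [-0.223, 0.683, -0.656, -0.233]
ft_force: [0.9, 0.3, -0.0]
width: 0.6
grasp_force: 0.0
```

```bash
python3 - <<'E'
from h import *
o,M=state();print(np.degrees(np.arccos(-M[2,2])),togo([.567,-.373,.2]))
E
```

```text
t 25.65 p [ 0.4305 -0.1963  0.3844] x [ 0.032 -0.791 -0.611] y [-0.999 -0.041  0.001] z [-0.026  0.611 -0.792] w 0.6 gf 0.0 f [ 0.9  0.3 -0. ] j [-0.716  0.507  0.595  2.147  0.459 -2.444]
37.67049526759443 [ 25.67 -12.94   3.45]
```

```bash
python3 - <<'E'
from h import *
print(togo([.45,-.22,.25]),togo([.46,-.31,.13]))
E
```

```text
[10.15 -1.87  9.14] [24.63 -2.52 13.12]
```

>>> {"api": "carry_out", "payload": {
  "dp": [
    [3,-0.5,3],
    [3.5,-0.5,2.8],
    [4.3,-0.4,2],
    [4.6,-0.4,1.8],
    [4.6,-0.4,1.8]
  ],
  "yaw": [0,0,0,0,0]
}}

```text
clock: 26.28
ee_pos: [0.4572, -0.2819, 0.1773]
eef_rot: [-0.223, 0.686, -0.654, -0.229]
ft_force: [1.2, 0.3, -0.4]
width: 0.601
grasp_force: 0.0
```

>>> {"api": "carry_out", "payload": {
  "dp": [
    [4.6,-0.3,1.7],
    [0,0,0]
  ],
  "yaw": [0,0]
}}

```text
clock: 26.52
ee_pos: [0.4599, -0.3073, 0.1321]
eef_rot: [-0.223, 0.684, -0.655, -0.233]
ft_force: [-0.6, -0.1, 0.6]
width: 0.602
grasp_force: 0.0
```

```bash
python3 - <<'E'
from h import *
o,M=state();print(np.degrees(np.arccos(-M[2,2])),togo([.567,-.36,.12]))
E
```

```text
t 26.52 p [ 0.4599 -0.3073  0.1321] x [ 0.034 -0.791 -0.611] y [-0.999 -0.043  0.   ] z [-0.027  0.611 -0.791] w 0.602 gf 0.0 f [-0.6 -0.1  0.6] j [-0.811  0.812  0.48   1.766  0.413 -2.538]
37.68083030805747 [  5.27 -10.48  -2.54]
```

>>> {"api": "carry_out", "payload": {
  "dp": [
    [1,-3.5,-0.3],
    [1,-3.5,-0.3],
    [1,-3.5,-0.2],
    [0,0,0]
  ],
  "yaw": [0,0,0,0],
  "grip": 0.6
}}

```text
clock: 27.02
ee_pos: [0.5693, -0.33, 0.1239]
eef_rot: [-0.223, 0.686, -0.653, -0.23]
ft_force: [0.3, -0.9, 0.1]
width: 0.4
grasp_force: 0.0
```

```bash
python3 - <<'E'
from h import *
o,M=state();print(togo([.567,-.331,.049]))
c=get_calibration("wrist");im=get_image("wrist")
for d in cut_out("wrist","till")[:1]: print(np.round(d["box"]))
v=im[:,:,::-1].copy();cx,cy=.567,-.343
q=lambda x,y,z:tuple(int(t) for t in proj("wrist",[cx+x,cy+y,z],c))
for a,b in(((-.006,-.035,.075),(-.006,.035,.075)),((.006,-.035,.075),(.006,.035,.075)),((-.075,-.108,.042),(.075,-.108,.042)),((-.075,-.108,.042),(-.075,.108,.042)),((.075,-.108,.042),(.075,.108,.042))): cv2.line(v,q(*a),q(*b),(255,0,255),1)
cv2.imwrite("pics/w4.png",v)
E
```

```text
t 27.02 p [ 0.5693 -0.33    0.1239] x [ 0.041 -0.793 -0.607] y [-0.999 -0.048 -0.006] z [-0.024  0.607 -0.794] w 0.4 gf 0.0 f [ 0.3 -0.9  0.1] j [-0.728  1.058  0.965  1.967  0.452 -2.463]
[4.62 0.28 5.89]
[163.   0. 523. 225.]
```

View pics/w4.png

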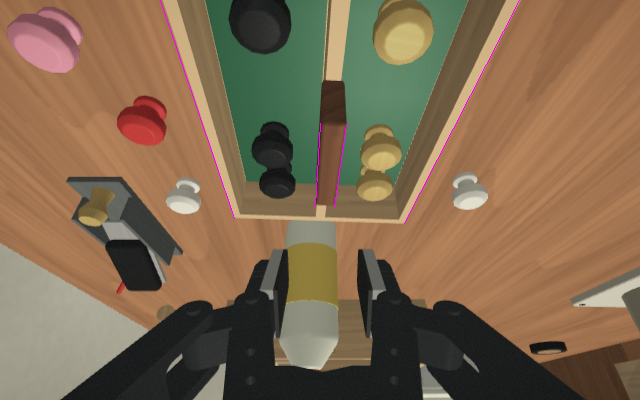

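All six knobs stand in their places, and the overlay fits the handle's top at (318–345, 122–205). I'll descend and grip.

>>> {"api": "carry_out", "payload": {
  "dp": [
    [1.5,0.3,2],
    [1.5,0,2],
    [1.1,0,1.3],
    [0.5,0,0.6],
    [0,0,0]
  ],
  "yaw": [0,0,0,0,0]
}}

```text
clock: 27.75
ee_pos: [0.5639, -0.3321, 0.0492]
eef_rot: [-0.223, 0.685, -0.654, -0.231]
ft_force: [-0.4, -0.4, -0.7]
width: 0.402
grasp_force: 0.0
```

>>> {"api": "carry_out", "payload": {
  "dp": [
    [0,0,0],
    [0,0,0],
    [0,0,0],
    [0,0,0],
    [0,0,0]
  ],
  "yaw": [0,0,0,0,0],
  "grip": 1,
  "force": 90
}}

```text
clock: 28.38
ee_pos: [0.5649, -0.3324, 0.0501]
eef_rot: [-0.224, 0.685, -0.654, -0.23]
ft_force: [2.9, -1.7, 6.2]
width: 0.127
grasp_force: 88.0
```

```bash
python3 - <<'E'
from h import *
o,M=state();print(np.degrees(np.arccos(-M[2,2])),np.round(100*M.T@[0,0,.05],2),np.round(100*M.T@[-.1,0,.05],2))
E
```

```text
t 28.38 p [ 0.5649 -0.3324  0.0501] x [ 0.039 -0.793 -0.607] y [-0.999 -0.044 -0.006] z [-0.022  0.607 -0.794] w 0.127 gf 88.0 f [ 2.9 -1.7  6.2] j [-0.735  1.088  0.839  1.811  0.451 -2.466]
37.4086915719457 [-3.04 -0.03 -3.97] [-3.42  9.96 -3.75]
```

>>> {"api": "carry_out", "payload": {
  "dp": [
    [-0.5,0,-0.66],
    [-1,0,-1.3],
    [-1,0,-1.3],
    [-0.5,0,-0.66],
    [0,0,0]
  ],
  "yaw": [0,0,0,0,0]
}}

```text
clock: 29.0
ee_pos: [0.5643, -0.3327, 0.0993]
eef_rot: [-0.223, 0.685, -0.654, -0.23]
ft_force: [0.3, 0.1, -5.6]
width: 0.121
grasp_force: 87.1
```

```bash
python3 - <<'E'
from h import *
o,M=state();print(np.degrees(np.arccos(-M[2,2])),o["moment"].round(2))
E
```

```text
t 29.0 p [ 0.5643 -0.3327  0.0993] x [ 0.038 -0.794 -0.607] y [-0.999 -0.044 -0.005] z [-0.023  0.607 -0.795] w 0.121 gf 87.1 f [ 0.3  0.1 -5.6] j [-0.735  1.059  0.904  1.906  0.449 -2.466]
37.3691657915378 [-1.33 -0.11 -0.02]
```

>>> {"api": "carry_out", "payload": {
  "dp": [
    [-0.4,1,-0.4],
    [-0.75,1.95,-0.85],
    [-0.75,1.95,-0.85],
    [-0.75,1.95,-0.85],
    [-0.75,1.95,-0.85]
  ],
  "yaw": [0,0,0,0,0]
}}

```text
clock: 29.62
ee_pos: [0.4748, -0.332, 0.1484]
eef_rot: [-0.223, 0.685, -0.654, -0.231]
ft_force: [0.0, -0.9, -5.0]
width: 0.124
grasp_force: 87.7
```

>>> {"api": "carry_out", "payload": {
  "dp": [
    [-0.75,1.95,-0.85],
    [-0.3,0.8,-0.3],
    [0,0,0]
  ],
  "yaw": [0,0,0]
}}

```text
clock: 30.0
ee_pos: [0.448, -0.3323, 0.1641]
eef_rot: [-0.223, 0.685, -0.654, -0.231]
ft_force: [1.6, 0.6, -6.3]
width: 0.128
grasp_force: 87.6
```

```bash
python3 - <<'E'
from h import *
o,M=state();print(np.degrees(np.arccos(-M[2,2])))
im=get_image("scene")[:,:,::-1];cv2.imwrite("pics/s3.png",cv2.resize(im[150:400,100:420],(640,500)))
E
```

```text
t 30.0 p [ 0.448  -0.3323  0.1641] x [ 0.037 -0.793 -0.608] y [-0.999 -0.044 -0.004] z [-0.023  0.608 -0.794] w 0.128 gf 87.6 f [ 1.6  0.6 -6.3] j [-0.849  0.814  0.57   1.862  0.394 -2.574]
37.46004422000682
```

View pics/s3.png

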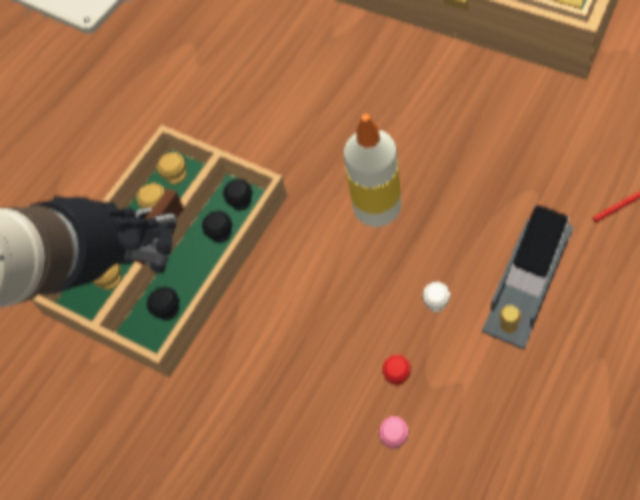

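All six knobs are aboard and the till is level. Next I'll refine the case pose and lid angle from the first pictures by an edge fit.

```bash
cat > fit.py <<'E'
from h import *
from scipy.optimize import minimize
C={n:get_calibration(n) for n in("scene","top")}
G={}
for n in C:
    g=cv2.GaussianBlur(cv2.imread(f"pics/{n}0.png",0).astype(np.float32),(0,0),1.2)
    m=np.hypot(cv2.Sobel(g,5,1,0),cv2.Sobel(g,5,0,1));G[n]=np.minimum(m,80)
def L(a):
    ex,ez=.126-.252*np.cos(a),.1+.252*np.sin(a);ox,oz=ex+.05*np.sin(a),ez+.05*np.cos(a)
    hx,hz=.126+.05*np.sin(a),.1+.05*np.cos(a)
    Z=.1
    return {"top":[((-.126,-.185,Z),(-.126,.185,Z)),((-.116,-.175,Z),(-.116,.175,Z)),((-.126,.185,Z),(-.04,.185,Z)),((-.126,-.185,Z),(-.04,-.185,Z)),
                   ((ex,-.185,ez),(ex,.185,ez)),((ox,-.185,oz),(ox,.185,oz)),((ox,.185,oz),(hx,.185,hz)),((ox,-.185,oz),(hx,-.185,hz))],
            "scene":[((-.126,-.185,Z),(-.126,.185,Z)),((-.126,-.185,0),(-.126,.185,0)),((-.116,.0,Z),(-.116,.175,Z)),((-.126,.185,Z),(.0,.185,Z)),((-.126,-.185,Z),(.1,-.185,Z)),((-.126,-.185,0),(-.126,-.185,Z)),
                     ((ex,-.185,ez),(ex,.185,ez)),((ox,-.185,oz),(ox,.185,oz))]}
def W(p,P):
    x,y,t,_=p;c,s=np.cos(t),np.sin(t);P=np.array(P);return np.array([x+c*P[0]-s*P[1],y+s*P[0]+c*P[1],P[2]])
def cost(p):
    s=0;k=0
    for n,ls in L(p[3]).items():
        for a,b in ls:
            u=np.array([proj(n,W(p,np.array(a)+(np.array(b)-a)*f),C[n]) for f in np.linspace(.03,.97,25)],np.float32)
            s+=cv2.remap(G[n],u[None],None,cv2.INTER_LINEAR).mean();k+=1
    return -s/k
if __name__=="__main__":
    best=None
    for t in(93.5,94.5):
      for a in(.9,.95,1.0):
        x0=np.array([.537,.242,np.radians(t),a]);r=minimize(cost,x0,method="Nelder-Mead",options=dict(initial_simplex=x0+np.vstack([np.zeros(4),np.diag([.008,.008,.02,.03])])))
        print(np.round(r.x,4),round(np.degrees(r.x[2]),2),round(r.fun,2))
        if best is None or r.fun<best.fun:best=r
    p=best.x;print("free centre",W(p,(0,.085,.062)),"edge",W(p,(.126-.252*np.cos(p[3]),0,.1+.252*np.sin(p[3]))))
    out=[]
    for n,(r0,r1,c0,c1) in dict(top=(120,300,150,300),scene=(10,195,255,440)).items():
        v=cv2.resize(cv2.imread(f"pics/{n}0.png"),None,fx=3,fy=3,interpolation=cv2.INTER_CUBIC)
        for a,b in L(p[3])[n]: cv2.line(v,*[tuple(int(q*3+1) for q in proj(n,W(p,e),C[n])) for e in(a,b)],(255,0,255),1)
        out.append(cv2.resize(v[3*r0:3*r1,3*c0:3*c1],(400,480)))
    cv2.imwrite("pics/fit.png",np.hstack(out))
E
python3 fit.py
```

```text
[0.5341 0.2505 1.6585 0.8633] 95.03 -62.04
[0.5338 0.2503 1.6599 0.9492] 95.1 -72.38
[0.5337 0.2501 1.6598 0.9497] 95.1 -72.36
[0.5367 0.2502 1.6589 0.8663] 95.05 -61.77
[0.5337 0.2501 1.6585 0.9499] 95.02 -72.37
[0.5338 0.2503 1.6594 0.9504] 95.08 -72.37
free centre [0.44909149 0.24274782 0.062     ] edge [0.53560114 0.22963621 0.30485733]
```

View pics/fit.png

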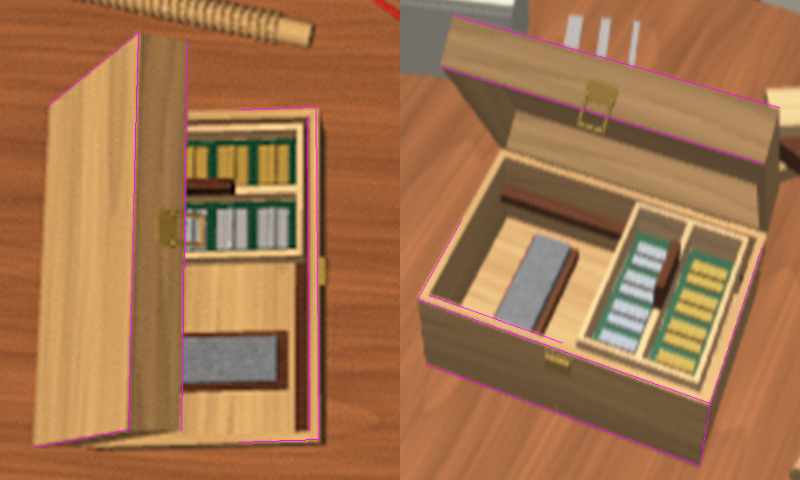

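The fit overlays well: case centre (0.534, 0.250), yaw 95.1°, lid 0.949 rad. Target till centre is (0.444, 0.242). I'll turn slightly and approach.

>>> {"api": "carry_out", "payload": {
  "dp": [
    [0,0,0],
    [0,0,0],
    [-0.8,0,0.6],
    [-1.6,-0.1,1.2],
    [-2.4,-0.13,1.8]
  ],
  "yaw": [-0.02,-0.02,0,0,0]
}}

```text
clock: 30.68
ee_pos: [0.4458, -0.2713, 0.1644]
eef_rot: [-0.228, 0.697, -0.641, -0.226]
ft_force: [0.8, 0.1, -5.2]
width: 0.127
grasp_force: 87.6
```

>>> {"api": "carry_out", "payload": {
  "dp": [
    [-2.4,-0.13,1.8],
    [-2.4,-0.13,1.8],
    [-2.4,-0.13,1.8],
    [-2.4,-0.13,1.8],
    [-2.4,-0.13,1.8]
  ],
  "yaw": [0,0,0,0,0]
}}

```text
clock: 31.3
ee_pos: [0.4402, -0.1203, 0.1667]
eef_rot: [-0.228, 0.698, -0.64, -0.227]
ft_force: [0.4, 0.0, -5.5]
width: 0.126
grasp_force: 87.6
```

>>> {"api": "carry_out", "payload": {
  "dp": [
    [-2.4,-0.13,1.8],
    [-2.4,-0.13,1.8],
    [-1.6,-0.1,1.2],
    [-0.8,0,0.6],
    [0,0,0]
  ],
  "yaw": [0,0,0,0,0]
}}

```text
clock: 31.92
ee_pos: [0.437, -0.0314, 0.1676]
eef_rot: [-0.227, 0.698, -0.64, -0.227]
ft_force: [0.2, -0.6, -4.8]
width: 0.128
grasp_force: 87.5
```

```bash
python3 - <<'E'
from h import *
o,M=state();print(np.degrees(np.arccos(-M[2,2])),togo([.4436,.2529,.162]))
E
```

```text
t 31.93 p [ 0.437  -0.0314  0.1676] x [ 0.078 -0.79  -0.607] y [-0.997 -0.077 -0.028] z [-0.025  0.608 -0.794] w 0.128 gf 87.5 f [ 0.2 -0.6 -4.8] j [-0.452  0.391 -0.144  1.383  0.565 -2.212]
37.451915030014575 [-22.08  -2.85  17.71]
```

>>> {"api": "carry_out", "payload": {
  "dp": [
    [-1,-0.13,0.8],
    [-2,-0.26,1.6],
    [-2,-0.26,1.6],
    [-2,-0.26,1.6],
    [-2,-0.26,1.6]
  ],
  "yaw": [0,0,0,0,0]
}}

```text
clock: 32.55
ee_pos: [0.4403, 0.0845, 0.1651]
eef_rot: [-0.228, 0.697, -0.641, -0.227]
ft_force: [0.3, -1.0, -4.8]
width: 0.133
grasp_force: 87.6
```

>>> {"api": "carry_out", "payload": {
  "dp": [
    [-2,-0.26,1.6],
    [-2,-0.26,1.6],
    [-2,-0.26,1.6],
    [-2,-0.26,1.6],
    [-1.5,-0.2,1.2]
  ],
  "yaw": [0,0,0,0,0]
}}

```text
clock: 33.17
ee_pos: [0.4428, 0.2068, 0.1627]
eef_rot: [-0.227, 0.697, -0.641, -0.227]
ft_force: [0.9, -0.0, -6.0]
width: 0.125
grasp_force: 87.5
```

>>> {"api": "carry_out", "payload": {
  "dp": [
    [-1.5,-0.2,1.2],
    [-1.0,-0.1,0.8],
    [0,0,0],
    [0,0,0]
  ],
  "yaw": [0,0,0,0]
}}

```text
clock: 33.67
ee_pos: [0.444, 0.2377, 0.1622]
eef_rot: [-0.227, 0.697, -0.641, -0.227]
ft_force: [-0.3, -0.1, -6.8]
width: 0.124
grasp_force: 87.6
```

```bash
python3 - <<'E'
from h import *
from fit import W,L
o,M=state();print(np.degrees(np.arccos(-M[2,2])),togo([.4436,.2529,.112]))
# check till against predicted corners in the case frame using the top view mask
for n in("top","scene"):
    get_image(n)
    for d in cut_out(n,"till"): 
        ys,xs=np.where(d["region"]);print(n,round(d["conf"],2),np.round(d["box"]))
    t=(.4436,.2424);a=np.radians(94.4);
    for z in (.156,):
        print(n,[np.round(proj(n,[o["ee_pos"][0]+.0005+np.cos(a)*x-np.sin(a)*y,o["ee_pos"][1]-.0105+np.sin(a)*x+np.cos(a)*y,o["ee_pos"][2]-.05+.042])).tolist() for x,y in((-.108,-.075),(-.108,.075),(.108,.075),(.108,-.075))])
    im=get_image(n);cv2.imwrite(f"pics/{n}9.png",im[:,:,::-1])
E
```

```text
t 33.67 p [0.444  0.2377 0.1622] x [ 0.076 -0.791 -0.607] y [-0.997 -0.076 -0.027] z [-0.025  0.608 -0.794] w 0.124 gf 87.6 f [-0.3 -0.1 -6.8] j [ 0.117  0.248 -0.352  0.912  0.651 -1.518]
37.44863621050961 [1.84 0.06 4.92]
top 0.95 [219. 223. 255. 277.]
top [[266.0, 223.0], [266.0, 277.0], [187.0, 278.0], [189.0, 224.0]]
scene 0.86 [270.  61. 352. 137.]
scene [[322.0, 127.0], [268.0, 111.0], [302.0, 60.0], [353.0, 74.0]]
```

>>> {"api": "carry_out", "payload": {
  "dp": [
    [-0.6,-0.05,0.45],
    [-0.6,-0.05,0.45],
    [0,0,0],
    [0.6,0,0.8],
    [0.6,0,0.8]
  ],
  "yaw": [0,0,0,0,0]
}}

```text
clock: 34.6
ee_pos: [0.4444, 0.2533, 0.1418]
eef_rot: [-0.228, 0.698, -0.64, -0.226]
ft_force: [-1.1, -0.1, -5.3]
width: 0.128
grasp_force: 87.5
```

>>> {"api": "carry_out", "payload": {
  "dp": [
    [0.3,0,0.4],
    [0,0,0]
  ],
  "yaw": [0,0]
}}

```text
clock: 34.85
ee_pos: [0.4443, 0.2533, 0.1369]
eef_rot: [-0.227, 0.697, -0.641, -0.227]
ft_force: [-0.1, 0.6, -5.6]
width: 0.127
grasp_force: 87.5
```

```bash
python3 - <<'E'
from h import *
o,M=state();print(togo([.4436,.2529,.112]),o["moment"].round(2))
im=get_image("scene");cv2.imwrite("pics/s10.png",im[:,:,::-1])
for l in("till","case","brass_a","black_a"):
    for d in cut_out("scene",l): print(l,round(d["conf"],2),np.round(d["box"]))
E
```

```text
t 34.85 p [0.4443 0.2533 0.1369] x [ 0.076 -0.79  -0.608] y [-0.997 -0.076 -0.026] z [-0.025  0.608 -0.794] w 0.127 gf 87.5 f [-0.1  0.6 -5.6] j [ 0.151  0.28  -0.387  0.82   0.649 -1.476]
[1.54 0.13 1.95] [-1.32 -0.09  0.  ]
till 0.63 [274.  67. 354. 138.]
case 0.7 [265.  18. 431. 188.]
black_a 0.68 [290. 322. 307. 345.]
black_a 0.62 [332.  90. 339. 101.]
black_a 0.48 [312. 294. 324. 306.]
black_a 0.45 [293. 357. 304. 374.]
black_a 0.45 [210. 251. 224. 264.]
```

>>> {"api": "carry_out", "payload": {
  "dp": [
    [0.3,0,0.4],
    [0.3,0,0.4],
    [0.3,0,0.4],
    [0.25,0,0.32],
    [0,0,0]
  ],
  "yaw": [0,0,0,0,0]
}}

```text
clock: 35.72
ee_pos: [0.4449, 0.2536, 0.1181]
eef_rot: [-0.227, 0.698, -0.64, -0.227]
ft_force: [0.6, 0.4, -5.3]
width: 0.128
grasp_force: 87.6
```

>>> {"api": "carry_out", "payload": {
  "dp": [
    [0.12,0,0.16],
    [0,0,0]
  ],
  "yaw": [0,0]
}}

```text
clock: 35.98
ee_pos: [0.4453, 0.2536, 0.1166]
eef_rot: [-0.228, 0.698, -0.64, -0.226]
ft_force: [0.3, -0.2, -6.5]
width: 0.129
grasp_force: 87.7
```

```bash
python3 - <<'E'
from h import *
o,M=state();print(togo([.4443,.2533,.112]),o["moment"].round(2))
E
```

```text
t 35.98 p [0.4453 0.2536 0.1166] x [ 0.077 -0.79  -0.608] y [-0.997 -0.076 -0.028] z [-0.024  0.608 -0.794] w 0.129 gf 87.7 f [ 0.3 -0.2 -6.5] j [ 0.152  0.309 -0.412  0.765  0.649 -1.476]
[0.3  0.12 0.35] [-1.29 -0.05  0.02]
```

>>> {"api": "carry_out", "payload": {
  "dp": [
    [0.12,0,0.16],
    [0,0,0]
  ],
  "yaw": [0,0]
}}

```text
clock: 36.22
ee_pos: [0.4453, 0.2537, 0.1145]
eef_rot: [-0.228, 0.698, -0.64, -0.227]
ft_force: [0.1, -0.1, -4.1]
width: 0.126
grasp_force: 87.5
```

>>> {"api": "carry_out", "payload": {
  "dp": [
    [0.1,0,0.12],
    [0,0,0]
  ],
  "yaw": [0,0]
}}

```text
clock: 36.48
ee_pos: [0.4458, 0.2537, 0.1136]
eef_rot: [-0.228, 0.698, -0.64, -0.226]
ft_force: [-0.2, -2.2, -2.6]
width: 0.126
grasp_force: 88.2
```

>>> {"api": "carry_out", "payload": {
  "dp": [
    [0.1,0,0.12],
    [0,0,0]
  ],
  "yaw": [0,0]
}}

```text
clock: 36.72
ee_pos: [0.4463, 0.2537, 0.113]
eef_rot: [-0.229, 0.697, -0.64, -0.226]
ft_force: [0.5, -3.7, 6.5]
width: 0.124
grasp_force: 90.0
```

It's landed, with the force now pushing up. I'll release.

>>> {"api": "carry_out", "payload": {
  "dp": [
    [0,0,0],
    [0,0,0],
    [0,0,0]
  ],
  "yaw": [0,0,0],
  "grip": 0.6,
  "force": 20
}}

```text
clock: 37.1
ee_pos: [0.4455, 0.2538, 0.1116]
eef_rot: [-0.228, 0.698, -0.64, -0.227]
ft_force: [-0.1, -0.5, -0.7]
width: 0.402
grasp_force: 0.0
```

```bash
python3 - <<'E'
from h import *
o,M=state();print(np.round(100*M.T@[0,-.04,.045],2))
E
```

```text
t 37.1 p [0.4455 0.2538 0.1116] x [ 0.078 -0.79  -0.608] y [-0.997 -0.076 -0.028] z [-0.024  0.608 -0.793] w 0.402 gf 0.0 f [-0.1 -0.5 -0.7] j [ 0.152  0.316 -0.418  0.752  0.65  -1.477]
[ 0.42  0.18 -6.  ]
```

>>> {"api": "carry_out", "payload": {
  "dp": [
    [0,0,-1.5],
    [0,0,-3],
    [0,0,-4],
    [0,0,-5],
    [0,0,-5]
  ],
  "yaw": [0,0,0,0,0]
}}

```text
clock: 37.72
ee_pos: [0.4497, 0.1405, 0.2596]
eef_rot: [-0.228, 0.698, -0.64, -0.227]
ft_force: [0.9, -0.0, -0.5]
width: 0.396
grasp_force: 0.0
```

>>> {"api": "carry_out", "payload": {
  "dp": [
    [4,0,-4],
    [5,0,-3],
    [5,0,-3],
    [0,0,0]
  ],
  "yaw": [0,0,0,0]
}}

```text
clock: 38.22
ee_pos: [0.464, -0.0338, 0.2513]
eef_rot: [-0.228, 0.696, -0.643, -0.226]
ft_force: [0.7, -0.3, 0.2]
width: 0.403
grasp_force: 0.0
```

```bash
cat > fin.py <<'E'
from fit import *
state()
I={}
for n in("top","scene"):
    I[n]=get_image(n)
    for l in("till","brass_a","black_a"):
        for d in cut_out(n,l):
            b=d["box"];print(n,l,round(d["conf"],2),np.round(b),np.round(px(n,((b[0]+b[2])/2,(b[1]+b[3])/2),.09),3))
    g=cv2.GaussianBlur(cv2.cvtColor(I[n],cv2.COLOR_RGB2GRAY).astype(np.float32),(0,0),1.2);G[n]=np.minimum(np.hypot(cv2.Sobel(g,5,1,0),cv2.Sobel(g,5,0,1)),80)
# till rim fit in scene: pose x,y,yaw,z of rim
def tc(p,full=False):
    x,y,t,z=p;s=[]
    T=lambda a,b:[x+np.cos(t)*a-np.sin(t)*b,y+np.sin(t)*a+np.cos(t)*b,z]
    for a,b in(((-.108,-.075),(-.108,.075)),((-.108,.075),(.05,.075)),((-.108,-.075),(.108,-.075)),((-.102,-.069),(-.102,.069)),((-.102,.004),(-.035,.004))):
        u=np.array([proj("scene",T(a[0]+(b[0]-a[0])*f,a[1]+(b[1]-a[1])*f),C["scene"]) for f in np.linspace(.03,.97,25)],np.float32)
        s.append(cv2.remap(G["scene"],u[None],None,cv2.INTER_LINEAR).mean())
    return -np.mean(s)
x0=np.array([.445,.243,np.radians(94.5),.104])
for z in(.104,.112,.120):
    r=minimize(lambda q:tc([q[0],q[1],q[2],z]),x0[:3],method="Nelder-Mead",options=dict(initial_simplex=x0[:3]+np.vstack([np.zeros(3),np.diag([.005,.005,.015])])));print(z,np.round(r.x,4),round(r.fun,2))
p0=[.5338,.2503,1.6595,.949]
r=minimize(lambda a:cost(list(p0[:3])+[a[0]]),[.949],method="Nelder-Mead");print("lid",r.x,r.fun)
E
python3 fin.py
```

```text
t 38.23 p [ 0.464  -0.0338  0.2513] x [ 0.072 -0.79  -0.608] y [-0.997 -0.07  -0.026] z [-0.022  0.609 -0.793] w 0.403 gf 0.0 f [ 0.7 -0.3  0.2] j [-0.435  0.368  0.054  1.592  0.574 -2.184]
top till 0.88 [219. 226. 261. 280.] [0.446 0.202 0.09 ]
top till 0.35 [165. 133. 219. 289.] [0.561 0.354 0.09 ]
top black_a 0.45 [385. 182. 391. 190.] [ 0.672 -0.221  0.09 ]
scene till 0.96 [276.  71. 354. 141.] [0.444 0.243 0.09 ]
scene till 0.21 [277.  19. 429. 101.] [0.454 0.471 0.09 ]
scene brass_a 0.67 [273.  74. 353. 140.] [0.442 0.237 0.09 ]
scene brass_a 0.47 [309.  82. 317.  90.] [0.402 0.312 0.09 ]
scene black_a 0.72 [313. 292. 326. 306.] [ 0.714 -0.254  0.09 ]
scene black_a 0.6 [337.  87. 347. 100.] [0.491 0.321 0.09 ]
scene black_a 0.57 [293. 325. 304. 341.] [ 0.709 -0.335  0.09 ]
scene black_a 0.48 [331.  98. 341. 110.] [0.493 0.274 0.09 ]
scene black_a 0.46 [290. 358. 304. 373.] [ 0.737 -0.39   0.09 ]
0.104 [0.4468 0.2447 1.6325] -76.46
0.112 [0.4503 0.2447 1.6362] -78.06
0.12 [0.4471 0.2378 1.6613] -72.72
lid [0.94953578] -73.55247497558594
```

```bash
python3 - <<'E'
from h import *
c=get_calibration("wrist");im=get_image("wrist")
for l in("till","brass_a","black_a","other_till"):
    for d in cut_out("wrist",l):
        b=d["box"];print(l,round(d["conf"],2),np.round(b),np.round(px("wrist",((b[0]+b[2])/2,(b[1]+b[3])/2),.09,c),3))
get_image("scene")
for l in("glue","plane","oilstone","other_till"):
    for d in cut_out("scene",l)[:1]: print(l,np.round(d["box"]))
im=get_image("scene");P=px
# brass-coloured pixels inside till & tint at predicted knob heads
from math import *
a=1.64
for nm,x,y in(("brass1",.076,.042),("brass2",.036,.042),("brassS",-.052,.037),("black1",.078,-.037),("black2",.036,-.037),("blackS",-.052,-.04)):
    u=proj("scene",[.447+cos(a)*x-sin(a)*y,.244+sin(a)*x+cos(a)*y,.062+.032]);i,j=np.int32(np.round(u));print(nm,u.round(),np.median(im[j-2:j+3,i-2:i+3].reshape(-1,3),0))
E
```

```text
till 0.69 [260. 191. 389. 275.] [0.443 0.237 0.09 ]
brass_a 0.68 [341. 252. 356. 265.] [0.396 0.322 0.09 ]
brass_a 0.61 [339. 231. 356. 255.] [0.406 0.265 0.09 ]
black_a 0.62 [286. 231. 307. 250.] [0.485 0.268 0.09 ]
black_a 0.44 [291. 251. 306. 264.] [0.481 0.33  0.09 ]
other_till 0.7 [109. 192. 265. 271.] [0.647 0.259 0.09 ]
other_till 0.5 [341. 254. 356. 264.] [0.396 0.324 0.09 ]
other_till 0.26 [339. 236. 355. 256.] [0.405 0.276 0.09 ]
glue [272. 204. 304. 263.]
plane [343. 252. 381. 322.]
other_till [336.  86. 417. 163.]
brass1 [313.  84.] [219. 179.  90.]
brass2 [307.  93.] [219. 179.  90.]
brassS [296. 114.] [221. 186.  94.]
black1 [339.  91.] [50. 50. 49.]
black2 [333. 100.] [52. 53. 51.]
blackS [322. 121.] [56. 58. 57.]
```

All six knobs are in their places by colour, the till is on the rails, the lid is unchanged, and the gripper is clear.

```bash
python3 -c "
from station import *
print(hand_in())"
```

```text
the job is handed in; nothing more can be done
None
```

The job is handed in: both stray knobs went in with their own colour, and the till then went onto the rails in the free half of the case with all six knobs aboard. The lid angle is unchanged, the arm stands clear, and about 39 of the 72 s were used.

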